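# Reverse the probe lever on the test rig

### The job

The probe lever on the test rig is parked with its black probe head pointing away from the brass socket. Lift the lever right off its pivot pin, turn it end for end, and lower it back over the pin without dropping it, keeping hold until it is down, so that it lies flat and fully home with the probe head seated in the brass socket; then let go.

Things in the scene. Friction and masses are not known exactly. Their poses are not given: they have to be found in the camera images.
- lever_grip (a point): Where to grip the probe lever: its balance point, mid-section. A flat level steel bar 24 mm wide, 16 thick, 0.45 kg, bare for 20 mm behind and ahead of here. x runs along it from eye to head, z up. Eye centre 45 mm behind; black head 52 mm across centred 65 mm ahead, its top 22 mm above here, underside level with the bar's, with a nose 14 mm across, 10 long below. A like lever on the counter is a spare.
- lever_eye (a point): Centre of the lever's round eye, half-way up its 16 mm thickness: 48 mm outside, a 30 mm hole right through. A plain tail 24 mm wide reaches 70 mm behind it; the probe head is centred 110 mm ahead. Axes as lever_grip.
- rig_pin (a point): Top of the upright pivot pin, 12 mm across, tapered tip, amid the fixed aluminium rig (plate 290 x 150 x 12 mm). It stands 35 mm above a 44 mm wide collar on which the eye rests: lever down, the eye's centre is 27 mm below here. x points to the socket, z up. Two 12 mm stop posts 60 mm either side along y, 13 mm lower, stop any swinging round. Parking block under the head at x = -110 mm, top 45 mm lower.
- rig_socket (a point): Centre of the open mouth of the round brass socket on the rig, level with its rim: 52 mm outside, 44 inside, 24 deep, 110 mm from the pin's axis along x, 35 mm below the pin's top, level with the collar. When home, the probe head's nose hangs in it and the head's flat underside rests on the rim. Axes as rig_pin.
Things that resemble listed ones, but are neither listed nor needed, are in the scene too. Leave any blue look-alike of the part that bears lever_grip alone.

How it is judged:
On the way, in this order (a step that is already met when the one before it is completed fails the run):
1. the lever is lifted right off the pin, its underside above the pin's top (z of lever_eye in the frame of rig_pin above 0.009 m), for 0.1 s.
2. the lever, turned end for end, is lowered over the pin to within 12 mm of fully down while still held (horizontal distance between lever_eye and rig_pin below 0.013 m and angle between the x axis of lever_eye and the x axis of rig_pin, either way round below 0.25 rad and x of rig_socket in the frame of lever_eye above 0.08 m and z of lever_eye in the frame of rig_pin below -0.015 m and contact force between the fingers and lever above 1 N), for 0.1 s.
At the end, for the whole second after the job is handed in: The lever is back on the pin (eye centre within 13 mm of the pin's axis and within 4 mm of fully down), its probe head on the socket's side, in line with the rig within 14 degrees, and lies flat within 3 degrees with the head's nose in the brass socket (horizontal distance between lever_eye and rig_pin below 0.013 m and angle between the x axis of lever_eye and the x axis of rig_pin, either way round below 0.25 rad and x of rig_socket in the frame of lever_eye above 0.08 m and z of lever_eye in the frame of rig_pin below -0.023 m and angle between lever_eye's own z axis and vertical below 0.05 rad); the robot touches nothing.
It also fails if it takes over 42 s, if anything falls off the work surface, if the arm or the gripper's body presses on something with over 40 N, if the wrist force passes 120 N, or if a joint passes its speed limit or range.

### The arm

A 7-joint arm with a two-finger parallel gripper is mounted at the origin on the work surface. World frame = base frame: x ahead of the robot, y to its left, z up, the work surface at z = 0. Lengths are in m, angles in rad, forces in N, time in s.
With the tool pointing down it reaches from about 0.425 to 0.925 m from the base axis. Payload 6.8 kg.
Tool frame: the origin (TCP) lies at the very end of the fingers, on their centre line; the grasp point (between the pads) lies 19 mm behind it; z points along the fingers, y is the direction in which the jaws open and shut (so a half turn about z gives the same grasp; the last joint's range is limited). The gripper opens to 85 mm and grips with 20 to 120 N. Pads are 22 mm wide; open, the fingers measure 114 mm over their backs; the gripper's body (76 mm by 85 mm) begins 54 mm behind the grasp point. The pads swing forward as they close: fully open they stand 13 mm farther back than shut.
Start: joints at [-1.414, 0.477, 0.022, 1.555, -0.011, 1.109, -0.083], TCP at [0.177, 0.651, 0.231] pointing down, gripper open.
Joint ranges: [-2.96, 2.96], [-0.34, 2.1], [-1.41, 1.46], [0.24, 2.44], [-1.37, 4.51], [0.17, 1.92], [-2.96, 2.96]. Speed limits (rad/s): [2.39, 2.39, 3.14, 3.14, 3.14, 3.14, 3.14].

### API

Orientations are given as a rotation vector (axis times angle).
In Python, from bench import * gives the robot as it stands.
- The arm moves only by the shell command python3 -m crank 'ROWS'. ROWS is JSON, a list of rows, each an object of numbers: "wx", "wy", "wz": the turn, a rotation vector about the tool's x, y, z in rad; "dx", "dy", "dz": the shift along the tool's x, y, z in mm; "jaw": the opening, from 0 (shut) to 1 (fully open). A call has 1 to 10 rows; each row shifts and turns the commanded pose from where the row before left it, along the tool's axes as they then stand; what a row does not reach is not made up. A row lasts 1/12 s, in which the tool goes at most 41.7 mm and 7.16 degrees, less where a joint would pass 70% of its speed; a pose out of reach is approached as far as the arm can. A call is refused whole if a number of a shift passes 41.7 or a number of a turn 0.125, either way. A call with a gripper value outside its range is refused whole. The fingers move at their own pace and stop on an object; the grip force is fixed at half the most. Time passes only in rows, so rows that do not move let the fingers close. It gives the time, the measured TCP pose, the force and the opening at its end, in the units of the state.
- get_obs(): the state, without advancing time (a new reading comes with each control period).
- camera(name): name is "scene" or "side" or "wrist"; returns a dict with "pixels" (400x640x3 uint8, red, green, blue), "fx", "fy", "cx", "cy" (pixels), "cam_to_world" (4x4, takes a point from camera to world coordinates); the wrist camera has in their place "tool_from_camera" (4x4, takes a point from camera to tool coordinates, whose origin is the TCP and whose axes are the flange's). Camera axes: x right, y down, z forward; pixel columns grow to the right and rows downward; lengths in m; the calibration is good to about 2 mm. A picture is of the moment at which its call begins: read the wrist's pose just before it. There is no depth.
- finish_job(): hands the job in, once; it reports no verdict.
Trained networks look in a picture, given as the dict that the camera call returned (one of the last four; its "shot" number tells which), for a name from the list of things; names that differ only in an ending like _2 or _b are one class to them, and where a whole thing is asked for, a point or a joint stands for the part that bears it (a point fixed in the world has none). Each returns a list of dicts, best first, with "score" (0 to 1); they miss things now and then, are a little off and sometimes report something else, mostly with a low value. They report only what shows in the picture. A call takes as long as a camera call. They do not tell look-alikes from the thing itself.
- spot_in(name, picture): "position" ([x, y, z] in m, in world coordinates, good to about 4 mm: the middle of the surface that is visible of it).
- outline_of(name, picture): "mask" (400x640 bool, what is visible of it).
- pinpoint(name, picture): "position" ([x, y, z] in m, in world coordinates, good to about 4 mm: a listed point, or the origin of a listed thing).
The state is a dict: "time_s": time; "qpos": joint angles; "joint_vel": joint speeds; "effort": joint torques, N m; "ee_pos": TCP position; "eef_rot": TCP orientation; "ft_force": force on the tool from outside, world axes, zero at the start; "torque": the same for the moment, N m; "width": finger opening in m.
Only numpy, scipy, OpenCV 4.12 (cv2) and the standard library are available. Lean on these libraries where they do the work, as an engineer would, in place of code of your own. Each camera call takes 0.05 s, during which the arm holds its last target. There are 200 camera calls.

## Working session

There is one attempt and no reset: what is moved stays moved. The work goes in short steps, Python scripts to look and compute and a shell command to move; the robot and the scene stay as the last step left them, time stands still between calls to the robot, and variables do not carry over. Pictures are saved under pics/ and viewed, about 8 in all and at most 12, crops included, and the job is handed in when it is done.

```bash
mkdir -p pics; cat > h.py <<'E'
from bench import *
import numpy as np, cv2
from scipy.spatial.transform import Rotation as R
def save(p,n): cv2.imwrite('pics/'+n,cv2.cvtColor(p['pixels'],cv2.COLOR_RGB2BGR))
def pins(p,names):
    for n in names:
        for d in pinpoint(n,p)[:3]: print(n,round(d['score'],2),np.round(d['position'],4))
E
python3 - <<'E'
from h import *
s=get_obs();print({k:np.round(v,3) for k,v in s.items()})
a=camera('scene');b=camera('side')
for p in(a,b):pins(p,['lever_grip','lever_eye','rig_pin','rig_socket']);print()
im=np.vstack([a['pixels'],b['pixels']])
im=cv2.resize(im,(480,600),interpolation=cv2.INTER_AREA);save({'pixels':im},'a.png')
E
```

```text
{'time_s': np.float64(0.0), 'qpos': array([-1.414,  0.478,  0.022,  1.556, -0.012,  1.109, -0.083]), 'joint_vel': array([ 0.   ,  0.001,  0.002,  0.   ,  0.001,  0.   , -0.001]), 'effort': array([ 0.0000e+00, -5.9647e+01,  1.6080e+00, -2.8118e+01,  1.2000e-02,
        1.0000e-02, -0.0000e+00]), 'ee_pos': array([0.176, 0.651, 0.23 ]), 'eef_rot': array([-4.150e-01, -3.114e+00,  3.000e-03]), 'ft_force': array([ 0.   , -0.869, -0.023]), 'torque': array([-0.034, -0.021,  0.008]), 'width': np.float64(0.085)}
lever_grip 0.83 [0.5894 0.0311 0.047 ]
lever_grip 0.81 [0.2124 0.2617 0.0181]
lever_grip 0.58 [ 0.2892 -0.202   0.0142]
lever_eye 0.79 [0.5528 0.0496 0.0496]
lever_eye 0.62 [ 0.2928 -0.247   0.0114]
lever_eye 0.61 [0.2138 0.3073 0.0092]
rig_pin 0.85 [0.5497 0.0517 0.0731]
rig_pin 0.39 [0.5898 0.0289 0.0488]
rig_socket 0.89 [0.446  0.0954 0.0389]
rig_socket 0.36 [0.5491 0.0544 0.0734]

lever_grip 0.85 [0.5818 0.0279 0.0468]
lever_eye 0.95 [ 0.2893 -0.244   0.0149]
lever_eye 0.77 [0.2167 0.3072 0.0139]
lever_eye 0.66 [0.5475 0.0506 0.0486]
rig_pin 0.82 [0.5515 0.052  0.0754]
rig_socket 0.65 [0.4458 0.0942 0.0381]
```

View pics/a.png

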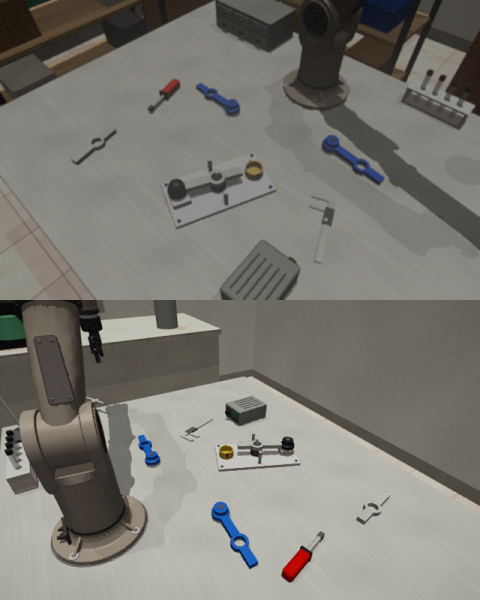

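The scene picture shows the rig at about (218,185): head at left (177,188), socket at right (254,170). The blue look-alikes are far from it. The network points agree with the stated geometry: pin to socket is 113 mm, and the heights are right.

```bash
cat >> h.py <<'E'
def go(t,yaw=None):
    """total wz (rad) to bring tool y to yaw(deg), then shift in mm in the turned tool axes"""
    s=get_obs(); M=R.from_rotvec(s['eef_rot']).as_matrix()
    y=np.degrees(np.arctan2(M[1,1],M[0,1]))
    w=0 if yaw is None else -np.radians((yaw-y+180)%360-180)
    M2=M@R.from_rotvec([0,0,w]).as_matrix()
    d=M2.T@(np.array(t)-s['ee_pos'])*1000
    print('t',round(float(s['time_s']),2),'pos',np.round(s['ee_pos'],4),'yawy',round(y,1),'tilt',np.round(M[:2,2],4),'wz',round(w,4),'shift',np.round(d,1),'F',np.round(s['ft_force'],1),'q7',round(s['qpos'][6],2),'w',round(float(s['width']),4))
E
python3 - <<'E'
from h import *
go([.592,.034,.18],68)
E
```

```text
t 0.5 pos [0.1767 0.6515 0.2313] yawy 74.8 tilt [-0. -0.] wz 0.1191 shift [-616.4 -416.9   51.3] F [-0.5  0.3  0.4] q7 -0.08 w 0.0853
```

```bash
r='{"dx":-30.8,"dy":-20.8,"dz":2.5}'; python3 -m crank '[{"wz":0.119},{"dx":-30.8,"dy":-20.8,"dz":2.5},{"dx":-30.8,"dy":-20.8,"dz":2.5},{"dx":-30.8,"dy":-20.8,"dz":2.5},{"dx":-30.8,"dy":-20.8,"dz":2.5},{"dx":-30.8,"dy":-20.8,"dz":2.5},{"dx":-30.8,"dy":-20.8,"dz":2.5},{"dx":-30.8,"dy":-20.8,"dz":2.5},{"dx":-30.8,"dy":-20.8,"dz":2.5},{"dx":-30.8,"dy":-20.8,"dz":2.5}]' | tail -c 400
python3 -m crank '[{"dx":-30.8,"dy":-20.8,"dz":2.5},{"dx":-30.8,"dy":-20.8,"dz":2.5},{"dx":-30.8,"dy":-20.8,"dz":2.5},{"dx":-30.8,"dy":-20.8,"dz":2.5},{"dx":-30.8,"dy":-20.8,"dz":2.5},{"dx":-30.8,"dy":-20.8,"dz":2.5},{"dx":-30.8,"dy":-20.8,"dz":2.5},{"dx":-30.8,"dy":-20.8,"dz":2.5},{"dx":-30.8,"dy":-20.8,"dz":2.5}]' | tail -c 400
python3 -m crank '[{"dx":-30.8,"dy":-20.8,"dz":2.5},{"dx":-15,"dy":-10},{}]' | tail -c 400
python3 - <<'E'
from h import *
go([.592,.034,.18],68)
b=camera('wrist');pins(b,['lever_grip','lever_eye','rig_pin','rig_socket']);save(b,'b.png')
E
```

```text
t 0.5 pos [0.1767 0.6515 0.2313] yawy 74.8 tilt [-0. -0.] wz 0.1191 shift [-616.4 -416.9   51.3] F [-0.5  0.3  0.4] q7 -0.08 w 0.0853
lever_grip 0.91 [0.2128 0.2655 0.0171]
lever_eye 0.55 [0.2168 0.3068 0.0142]validation failed for argument at $[0]...
validation failed for argument at $[0]...
validation failed for argument at $[0]...
```

View pics/b.png

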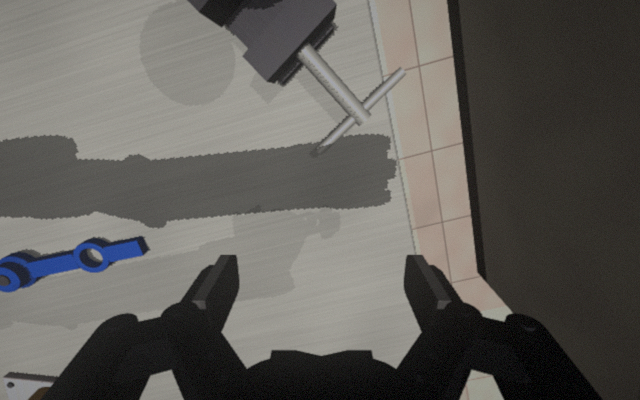

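The arm has not moved, because the rows were refused. They probably need every key. The wrist picture just shows bare counter and the blue spare.

```bash
python3 -m crank '[{"wx":0,"wy":0,"wz":0.119,"dx":0,"dy":0,"dz":0,"jaw":1}]'
```

```text
time_s: 0.83
ee_pos: [0.1768, 0.6514, 0.2313]
eef_rot: [-0.599, -3.084, -0.0]
ft_force: [-0.0, -0.5, -0.4]
width: 0.0858
```

```bash
python3 -m crank '[{"wx":0,"wy":0,"wz":0,"dx":-30,"dy":-20,"dz":2.5,"jaw":1},{"wx":0,"wy":0,"wz":0,"dx":-30,"dy":-20,"dz":2.5,"jaw":1},{"wx":0,"wy":0,"wz":0,"dx":-30,"dy":-20,"dz":2.5,"jaw":1},{"wx":0,"wy":0,"wz":0,"dx":-30,"dy":-20,"dz":2.5,"jaw":1},{"wx":0,"wy":0,"wz":0,"dx":-30,"dy":-20,"dz":2.5,"jaw":1},{"wx":0,"wy":0,"wz":0,"dx":-30,"dy":-20,"dz":2.5,"jaw":1},{"wx":0,"wy":0,"wz":0,"dx":-30,"dy":-20,"dz":2.5,"jaw":1},{"wx":0,"wy":0,"wz":0,"dx":-30,"dy":-20,"dz":2.5,"jaw":1},{"wx":0,"wy":0,"wz":0,"dx":-30,"dy":-20,"dz":2.5,"jaw":1},{"wx":0,"wy":0,"wz":0,"dx":-30,"dy":-20,"dz":2.5,"jaw":1}]'
python3 -m crank '[{"wx":0,"wy":0,"wz":0,"dx":-30,"dy":-20,"dz":2.5,"jaw":1},{"wx":0,"wy":0,"wz":0,"dx":-30,"dy":-20,"dz":2.5,"jaw":1},{"wx":0,"wy":0,"wz":0,"dx":-30,"dy":-20,"dz":2.5,"jaw":1},{"wx":0,"wy":0,"wz":0,"dx":-30,"dy":-20,"dz":2.5,"jaw":1},{"wx":0,"wy":0,"wz":0,"dx":-30,"dy":-20,"dz":2.5,"jaw":1},{"wx":0,"wy":0,"wz":0,"dx":-30,"dy":-20,"dz":2.5,"jaw":1},{"wx":0,"wy":0,"wz":0,"dx":-30,"dy":-20,"dz":2.5,"jaw":1},{"wx":0,"wy":0,"wz":0,"dx":-30,"dy":-20,"dz":2.5,"jaw":1},{"wx":0,"wy":0,"wz":0,"dx":-30,"dy":-20,"dz":2.5,"jaw":1},{"wx":0,"wy":0,"wz":0,"dx":-30,"dy":-20,"dz":2.5,"jaw":1}]'
python3 - <<'E'
from h import *
go([.592,.034,.18],68)
b=camera('wrist');pins(b,['lever_grip','lever_eye','rig_pin','rig_socket']);save(b,'c.png')
E
```

```text
time_s: 1.67
ee_pos: [0.3808, 0.3522, 0.2065]
eef_rot: [0.599, 3.084, 0.001]
ft_force: [0.4, 0.3, -0.4]
width: 0.0855
time_s: 2.5
ee_pos: [0.5841, 0.0544, 0.1814]
eef_rot: [0.599, 3.084, 0.001]
ft_force: [0.8, 0.4, 0.3]
width: 0.0856
t 2.5 pos [0.5841 0.0544 0.1814] yawy 68.0 tilt [0.0005 0.0003] wz 0.0004 shift [-14.9 -16.    1.4] F [0.8 0.4 0.3] q7 1.12 w 0.0856
lever_grip 0.92 [0.5842 0.0333 0.0497]
lever_eye 0.72 [0.5491 0.0483 0.0473]
rig_pin 0.63 [0.5489 0.0527 0.0739]
rig_socket 0.72 [0.4488 0.0973 0.0361]
```

View pics/c.png

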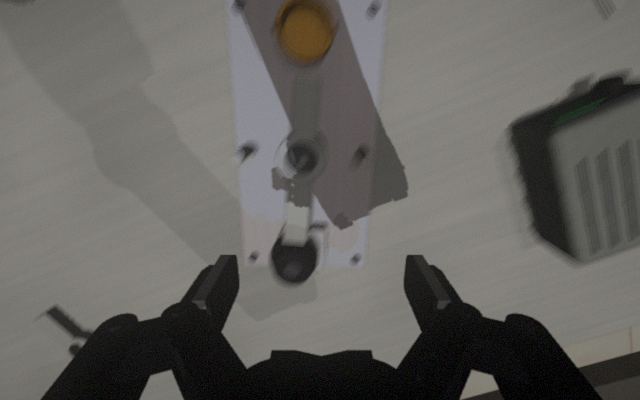

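The rig is below. The socket is near (305,32), pin/eye (302,158), head (295,258). The arm was still moving, so I'll settle it and then measure.

```bash
python3 -m crank '[{"wx":0,"wy":0,"wz":0,"dx":-10,"dy":-16,"dz":0,"jaw":1},{"wx":0,"wy":0,"wz":0,"dx":0,"dy":0,"dz":0,"jaw":1},{"wx":0,"wy":0,"wz":0,"dx":0,"dy":0,"dz":0,"jaw":1},{"wx":0,"wy":0,"wz":0,"dx":0,"dy":0,"dz":0,"jaw":1}]'
cat >> h.py <<'E'
def ray(p,uv,z,s):
    T=np.eye(4);T[:3,:3]=R.from_rotvec(s['eef_rot']).as_matrix();T[:3,3]=s['ee_pos']
    C=T@p['tool_from_camera'] if 'tool_from_camera' in p else p['cam_to_world']
    d=C[:3,:3]@[(uv[0]-p['cx'])/p['fx'],(uv[1]-p['cy'])/p['fy'],1]
    return C[:3,3]+d*(z-C[2,3])/d[2]
E
python3 - <<'E'
from h import *
go([.592,.034,.18],68)
s=get_obs();b=camera('wrist');pins(b,['lever_grip','lever_eye','rig_pin','rig_socket'])
h=cv2.cvtColor(b['pixels'],cv2.COLOR_RGB2HSV)
m=((h[...,0]>10)&(h[...,0]<25)&(h[...,1]>150)&(h[...,2]>60)).astype(np.uint8)
n,l,st,c=cv2.connectedComponentsWithStats(m);i=1+np.argmax(st[1:,4]);print('brass',st[i],c[i],ray(b,c[i],.0385,s))
o=outline_of('lever_grip',b)
for q in o[:2]:
    yx=np.argwhere(q['mask']);print(q['score'],len(yx),yx.min(0),yx.max(0))
im=b['pixels'].copy()
if o:
    cs,_=cv2.findContours(o[0]['mask'].astype(np.uint8),0,1);cv2.drawContours(im,cs,-1,(0,255,0),1)
save({'pixels':cv2.resize(im[0:300,180:450],None,fx=2,fy=2,interpolation=2)},'d.png')
np.savez('d.npz',s=np.r_[s['ee_pos'],s['eef_rot']],T=b['tool_from_camera'],f=[b['fx'],b['fy'],b['cx'],b['cy']])
E
```

```text
time_s: 3.08
ee_pos: [0.5861, 0.039, 0.1814]
eef_rot: [-0.597, -3.084, -0.001]
ft_force: [-0.6, 0.6, 0.6]
width: 0.0855
t 3.08 pos [0.5861 0.039  0.1814] yawy 68.1 tilt [-0.0002  0.0009] wz 0.0017 shift [-7.4 -2.5  1.4] F [-0.6  0.6  0.6] q7 1.15 w 0.0855
lever_grip 0.85 [0.5872 0.034  0.0479]
lever_eye 0.73 [0.5479 0.0508 0.0477]
rig_pin 0.63 [0.5479 0.0536 0.0786]
rig_socket 0.63 [0.4465 0.0975 0.0356]
brass [ 294    0   59   47 1929] [321.31415241  21.22706065] [0.45133188 0.09337548 0.0385    ]
0.6 6320 [ 63 285] [276 344]
```

View pics/d.png

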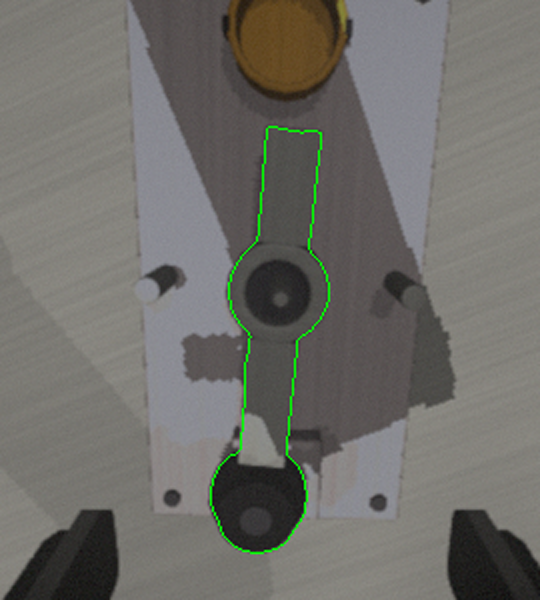

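Clear view (crop = 2x, offset (180,0)): eye centre is at (319,146), pin tip (320,149), tail end (327,65), bar by the head (312,226). Posts are at (253,145) and (385,148).

```bash
python3 - <<'E'
from h import *
d=np.load('d.npz');s={'ee_pos':d['s'][:3],'eef_rot':d['s'][3:]};p=dict(zip(('fx','fy','cx','cy'),d['f']),tool_from_camera=d['T'])
P={}
for n,uv,z in [('eye',(319.5,146),.055),('tail',(327,65.5),.055),('bar',(312,226),.055),('pin',(320,149),.074),('post1',(253.5,145),.061),('post2',(385,148),.061),('sock',(324.5,14),.0385),('head',(309,251),.065)]:
    P[n]=ray(p,uv,z,s);print(n,np.round(P[n],4))
a=lambda u:np.degrees(np.arctan2(u[1],u[0]))
print('lever',a(P['bar']-P['tail']),a(P['bar']-P['eye']),'rig',a(P['post2']-P['post1'])-90,a(P['sock']-P['pin']))
print(np.linalg.norm(P['post2']-P['post1']),np.linalg.norm(P['sock']-P['pin']),np.linalg.norm(P['tail']-P['eye']),(P['post1']+P['post2'])/2)
E
```

```text
eye [0.547  0.0531 0.055 ]
tail [0.4866 0.0843 0.055 ]
bar [0.6188 0.0159 0.055 ]
pin [0.5466 0.0537 0.074 ]
post1 [ 0.5232 -0.001   0.061 ]
post2 [0.5697 0.1074 0.061 ]
sock [0.4474 0.0979 0.0385]
head [0.6388 0.0047 0.065 ]
lever -27.346593967619203 -27.361712175975743 rig -23.236704119364845 156.02408612665005
0.1180039388045117 0.11429524898361088 0.06797111193855526 [0.54644925 0.05322838 0.061     ]
```

```bash
python3 -c "
from h import *
go([.587,.0324,.029],62.6)"
```

```text
t 3.38 pos [0.5864 0.038  0.1813] yawy 68.1 tilt [-0.0001  0.0002] wz 0.0952 shift [ -3.1  -4.7 152.3] F [ 1.5  0.2 -0.4] q7 1.16 w 0.0856
```

```bash
python3 -m crank '[{"wx":0,"wy":0,"wz":0.095,"dx":0,"dy":0,"dz":0,"jaw":1},{"wx":0,"wy":0,"wz":0,"dx":-3,"dy":-5,"dz":20,"jaw":1},{"wx":0,"wy":0,"wz":0,"dx":0,"dy":0,"dz":30,"jaw":1},{"wx":0,"wy":0,"wz":0,"dx":0,"dy":0,"dz":30,"jaw":1},{"wx":0,"wy":0,"wz":0,"dx":0,"dy":0,"dz":0,"jaw":1},{"wx":0,"wy":0,"wz":0,"dx":0,"dy":0,"dz":0,"jaw":1}]'
python3 - <<'E'
from h import *
go([.587,.0324,.029],62.6)
b=camera('wrist');pins(b,['lever_grip','lever_eye','rig_pin']);save(b,'e.png')
E
```

```text
time_s: 3.88
ee_pos: [0.5857, 0.0315, 0.1004]
eef_rot: [-0.744, -3.049, 0.002]
ft_force: [0.2, -1.2, 1.0]
width: 0.0854
t 3.88 pos [0.5857 0.0315 0.1004] yawy 62.6 tilt [-0.0034 -0.0007] wz -0.0006 shift [-0.9  1.5 71.4] F [ 0.2 -1.2  1. ] q7 1.12 w 0.0854
lever_grip 0.97 [0.5875 0.0302 0.0485]
rig_pin 0.63 [0.5473 0.0532 0.0747]
```

View pics/e.png

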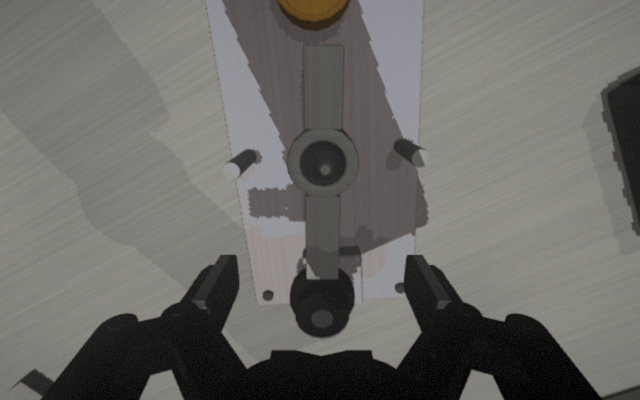

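The lever is now upright in the picture, centred at column 322 between the fingers. I'll descend and close.

```bash
python3 -m crank '[{"wx":0,"wy":0,"wz":0,"dx":-1,"dy":1,"dz":25,"jaw":1},{"wx":0,"wy":0,"wz":0,"dx":0,"dy":0,"dz":25,"jaw":1},{"wx":0,"wy":0,"wz":0,"dx":0,"dy":0,"dz":20,"jaw":1},{"wx":0,"wy":0,"wz":0,"dx":0,"dy":0,"dz":0,"jaw":1},{"wx":0,"wy":0,"wz":0,"dx":0,"dy":0,"dz":0,"jaw":0},{"wx":0,"wy":0,"wz":0,"dx":0,"dy":0,"dz":0,"jaw":0},{"wx":0,"wy":0,"wz":0,"dx":0,"dy":0,"dz":0,"jaw":0},{"wx":0,"wy":0,"wz":0,"dx":0,"dy":0,"dz":0,"jaw":0},{"wx":0,"wy":0,"wz":0,"dx":0,"dy":0,"dz":0,"jaw":0},{"wx":0,"wy":0,"wz":0,"dx":0,"dy":0,"dz":0,"jaw":0}]'
python3 -m crank '[{"wx":0,"wy":0,"wz":0,"dx":0,"dy":0,"dz":0,"jaw":0},{"wx":0,"wy":0,"wz":0,"dx":0,"dy":0,"dz":0,"jaw":0},{"wx":0,"wy":0,"wz":0,"dx":0,"dy":0,"dz":0,"jaw":0}]'
python3 -c "
from h import *
go([.587,.0324,.029],62.6)"
```

```text
time_s: 4.92
ee_pos: [0.589, 0.0318, 0.0326]
eef_rot: [0.745, 3.05, 0.001]
ft_force: [-1.5, 0.0, 6.7]
width: 0.023
time_s: 5.17
ee_pos: [0.5889, 0.0318, 0.0326]
eef_rot: [0.745, 3.05, 0.001]
ft_force: [-1.6, -0.7, 7.4]
width: 0.0234
t 5.17 pos [0.5889 0.0318 0.0326] yawy 62.6 tilt [0.0016 0.0003] wz -0.0008 shift [ 2.  -0.4  3.6] F [-1.6 -0.7  7.4] q7 1.15 w 0.0234
```

```bash
python3 -m crank '[{"wx":0,"wy":0,"wz":0,"dx":0,"dy":0,"dz":-5,"jaw":0},{"wx":0,"wy":0,"wz":0,"dx":0,"dy":0,"dz":-10,"jaw":0},{"wx":0,"wy":0,"wz":0,"dx":0,"dy":0,"dz":-15,"jaw":0},{"wx":0,"wy":0,"wz":0,"dx":0,"dy":0,"dz":-20,"jaw":0},{"wx":0,"wy":0,"wz":0,"dx":0,"dy":0,"dz":-20,"jaw":0},{"wx":0,"wy":0,"wz":0,"dx":0,"dy":0,"dz":-15,"jaw":0},{"wx":0,"wy":0,"wz":0,"dx":0,"dy":0,"dz":0,"jaw":0},{"wx":0,"wy":0,"wz":0,"dx":0,"dy":0,"dz":0,"jaw":0}]'
python3 - <<'E'
from h import *
go([.587,.0324,.11],62.6)
b=camera('side');c=camera('wrist');
x=outline_of('lever_grip',b);print([(d['score'],np.argwhere(d['mask']).mean(0)) for d in x])
save({'pixels':np.hstack([cv2.resize(b['pixels'][100:250,250:430],(440,367)),c['pixels'][:,180:460][:367]])},'f.png')
E
```

```text
time_s: 5.83
ee_pos: [0.5884, 0.0321, 0.1169]
eef_rot: [0.744, 3.051, 0.001]
ft_force: [0.5, -0.6, -5.9]
width: 0.0229
t 5.83 pos [0.5884 0.0321 0.1169] yawy 62.6 tilt [0.0013 0.0004] wz -0.0004 shift [ 1.4 -0.3  6.9] F [ 0.5 -0.6 -5.9] q7 1.11 w 0.0229
[(0.79, array([201.53932584, 197.79133226])), (0.63, array([165.3772242 , 358.92645314])), (0.61, array([311.58232932, 311.70950469]))]
```

View pics/f.png

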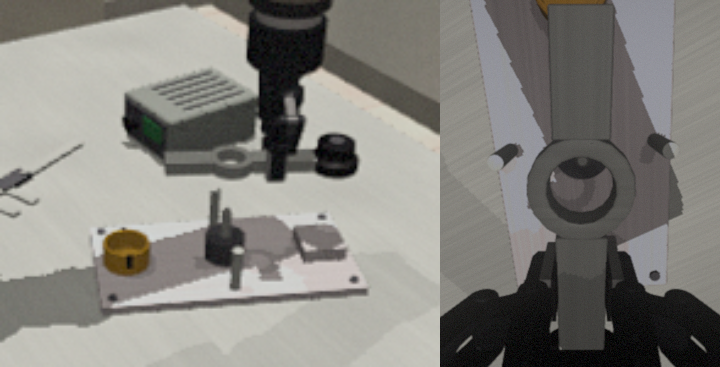

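The lever is off the pin and level in the jaws. In the wrist view the eye centre is at about (321,188). Now the half turn.

```bash
python3 - <<'E'
from h import *
s=get_obs();c=camera('wrist')
e=ray(c,(321,188),s['ee_pos'][2]-.0326+.055,s)
M=R.from_rotvec(s['eef_rot']).as_matrix();print('eye in tool',np.round(M.T@(e-s['ee_pos']),4))
E
python3 -m crank '[{"wx":0,"wy":0,"wz":0.05,"dx":0,"dy":0,"dz":0,"jaw":0},{"wx":0,"wy":0,"wz":0.118,"dx":0,"dy":0,"dz":0,"jaw":0},{"wx":0,"wy":0,"wz":0.118,"dx":0,"dy":0,"dz":0,"jaw":0},{"wx":0,"wy":0,"wz":0.118,"dx":0,"dy":0,"dz":0,"jaw":0},{"wx":0,"wy":0,"wz":0.118,"dx":0,"dy":0,"dz":0,"jaw":0},{"wx":0,"wy":0,"wz":0.118,"dx":0,"dy":0,"dz":0,"jaw":0},{"wx":0,"wy":0,"wz":0.118,"dx":0,"dy":0,"dz":0,"jaw":0},{"wx":0,"wy":0,"wz":0.118,"dx":0,"dy":0,"dz":0,"jaw":0},{"wx":0,"wy":0,"wz":0.118,"dx":0,"dy":0,"dz":0,"jaw":0},{"wx":0,"wy":0,"wz":0.118,"dx":0,"dy":0,"dz":0,"jaw":0}]'
python3 -m crank '[{"wx":0,"wy":0,"wz":0.118,"dx":0,"dy":0,"dz":0,"jaw":0},{"wx":0,"wy":0,"wz":0.118,"dx":0,"dy":0,"dz":0,"jaw":0},{"wx":0,"wy":0,"wz":0.118,"dx":0,"dy":0,"dz":0,"jaw":0},{"wx":0,"wy":0,"wz":0.118,"dx":0,"dy":0,"dz":0,"jaw":0},{"wx":0,"wy":0,"wz":0.118,"dx":0,"dy":0,"dz":0,"jaw":0},{"wx":0,"wy":0,"wz":0.118,"dx":0,"dy":0,"dz":0,"jaw":0},{"wx":0,"wy":0,"wz":0.118,"dx":0,"dy":0,"dz":0,"jaw":0},{"wx":0,"wy":0,"wz":0.118,"dx":0,"dy":0,"dz":0,"jaw":0},{"wx":0,"wy":0,"wz":0.118,"dx":0,"dy":0,"dz":0,"jaw":0},{"wx":0,"wy":0,"wz":0.118,"dx":0,"dy":0,"dz":0,"jaw":0}]'
python3 -m crank '[{"wx":0,"wy":0,"wz":0.118,"dx":0,"dy":0,"dz":0,"jaw":0},{"wx":0,"wy":0,"wz":0.118,"dx":0,"dy":0,"dz":0,"jaw":0},{"wx":0,"wy":0,"wz":0.118,"dx":0,"dy":0,"dz":0,"jaw":0},{"wx":0,"wy":0,"wz":0.118,"dx":0,"dy":0,"dz":0,"jaw":0},{"wx":0,"wy":0,"wz":0.118,"dx":0,"dy":0,"dz":0,"jaw":0},{"wx":0,"wy":0,"wz":0.05,"dx":0,"dy":0,"dz":0,"jaw":0},{"wx":0,"wy":0,"wz":0,"dx":0,"dy":0,"dz":0,"jaw":0}]'
python3 -c "
from h import *
go([.5053,.0714,.1169],-113.5)"
```

```text
eye in tool [ 0.048  -0.0007 -0.0223]
time_s: 6.87
ee_pos: [0.5875, 0.032, 0.1152]
eef_rot: [-2.249, -2.192, 0.003]
ft_force: [0.5, -0.4, -5.0]
width: 0.0231
time_s: 7.7
ee_pos: [0.5876, 0.0322, 0.1153]
eef_rot: [3.089, 0.571, -0.003]
ft_force: [0.8, -0.5, -5.6]
width: 0.0231
time_s: 8.28
ee_pos: [0.5876, 0.0324, 0.115]
eef_rot: [3.112, -0.423, -0.003]
ft_force: [-0.2, -0.2, -6.1]
width: 0.0227
t 8.28 pos [0.5876 0.0324 0.115 ] yawy -105.5 tilt [-0.0021 -0.001 ] wz 0.1401 shift [-91.   -3.   -1.7] F [-0.2 -0.2 -6.1] q7 -1.29 w 0.0227
```

```bash
python3 -m crank '[{"wx":0,"wy":0,"wz":0.07,"dx":0,"dy":0,"dz":0,"jaw":0},{"wx":0,"wy":0,"wz":0.07,"dx":0,"dy":0,"dz":0,"jaw":0},{"wx":0,"wy":0,"wz":0,"dx":-15,"dy":-1,"dz":0,"jaw":0},{"wx":0,"wy":0,"wz":0,"dx":-25,"dy":-1,"dz":0,"jaw":0},{"wx":0,"wy":0,"wz":0,"dx":-25,"dy":-1,"dz":0,"jaw":0},{"wx":0,"wy":0,"wz":0,"dx":-18,"dy":0,"dz":0,"jaw":0},{"wx":0,"wy":0,"wz":0,"dx":-10,"dy":0,"dz":0,"jaw":0},{"wx":0,"wy":0,"wz":0,"dx":0,"dy":0,"dz":0,"jaw":0},{"wx":0,"wy":0,"wz":0,"dx":0,"dy":0,"dz":0,"jaw":0}]'
python3 - <<'E'
from h import *
go([.503,.0724,.0326],-113.5)
c=camera('wrist');save(c,'g.png')
E
```

```text
time_s: 9.03
ee_pos: [0.5044, 0.072, 0.1163]
eef_rot: [-3.076, 0.635, -0.001]
ft_force: [1.7, -0.2, -5.2]
width: 0.0229
t 9.03 pos [0.5044 0.072  0.1163] yawy -113.3 tilt [0.0006 0.0001] wz 0.0028 shift [-1.5  0.3 83.7] F [ 1.7 -0.2 -5.2] q7 -1.45 w 0.0229
```

View pics/g.png

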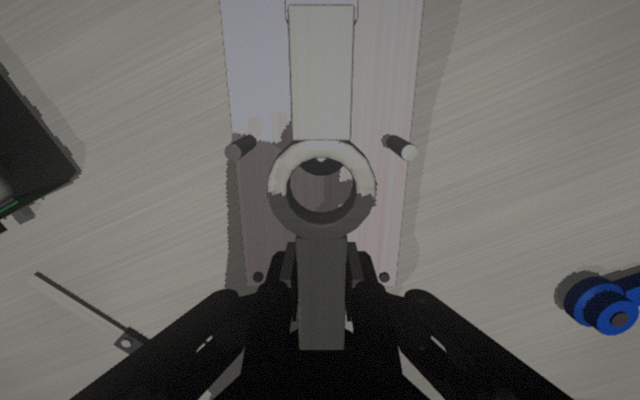

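The lever is aligned with the rig: plate edges are symmetric and the post tops are at (233,152) and (410,153). The pin tip shows through the eye at (321,158), with the eye centre at (321,188). I'll check the relative position by rays.

```bash
python3 - <<'E'
from h import *
s=get_obs();c=camera('wrist')
M=R.from_rotvec(s['eef_rot']).as_matrix();f=lambda uv,z:np.round(M.T@(ray(c,uv,z,s)-s['ee_pos'])*1000,1)
z=s['ee_pos'][2]-.0326+.055
print('eye',f((321,188),z),'pin',f((321,159),.074),'posts',f((233,152),.061),f((410,153),.061))
E
```

```text
eye [ 45.5   0.6 -22.3] pin [44.4  0.4 42.6] posts [ 46.5 -59.5  55.6] [45.9 60.9 55.6]
```

Eye and pin agree within 1 mm. Lowering.

```bash
python3 -m crank '[{"wx":0,"wy":0,"wz":0,"dx":0,"dy":0,"dz":15,"jaw":0},{"wx":0,"wy":0,"wz":0,"dx":0,"dy":0,"dz":20,"jaw":0},{"wx":0,"wy":0,"wz":0,"dx":0,"dy":0,"dz":15,"jaw":0},{"wx":0,"wy":0,"wz":0,"dx":0,"dy":0,"dz":10,"jaw":0},{"wx":0,"wy":0,"wz":0,"dx":0,"dy":0,"dz":8,"jaw":0},{"wx":0,"wy":0,"wz":0,"dx":0,"dy":0,"dz":6,"jaw":0},{"wx":0,"wy":0,"wz":0,"dx":0,"dy":0,"dz":0,"jaw":0},{"wx":0,"wy":0,"wz":0,"dx":0,"dy":0,"dz":0,"jaw":0}]'
python3 -c "
from h import *
go([.503,.0724,.0326],-113.5)"
```

```text
time_s: 9.8
ee_pos: [0.5045, 0.0714, 0.0425]
eef_rot: [3.076, -0.639, 0.001]
ft_force: [1.3, 0.4, -5.3]
width: 0.0226
t 9.8 pos [0.5045 0.0714 0.0425] yawy -113.5 tilt [ 0.0004 -0.0002] wz 0.0006 shift [-1.8 -0.3  9.9] F [ 1.3  0.4 -5.3] q7 -1.35 w 0.0226
```

```bash
python3 -m crank '[{"wx":0,"wy":0,"wz":0,"dx":0,"dy":0,"dz":3,"jaw":0},{"wx":0,"wy":0,"wz":0,"dx":0,"dy":0,"dz":3,"jaw":0},{"wx":0,"wy":0,"wz":0,"dx":0,"dy":0,"dz":2,"jaw":0},{"wx":0,"wy":0,"wz":0,"dx":0,"dy":0,"dz":1,"jaw":0},{"wx":0,"wy":0,"wz":0,"dx":0,"dy":0,"dz":0,"jaw":0},{"wx":0,"wy":0,"wz":0,"dx":0,"dy":0,"dz":0,"jaw":0},{"wx":0,"wy":0,"wz":0,"dx":0,"dy":0,"dz":0,"jaw":0}]'
```

```text
time_s: 10.38
ee_pos: [0.5042, 0.0717, 0.0334]
eef_rot: [-3.076, 0.638, -0.0]
ft_force: [-0.5, -0.1, -5.2]
width: 0.0226
```

Still carrying the full weight (-5.2 N), so I'll lower slightly more.

```bash
python3 -m crank '[{"wx":0,"wy":0,"wz":0,"dx":0,"dy":0,"dz":1,"jaw":0},{"wx":0,"wy":0,"wz":0,"dx":0,"dy":0,"dz":1,"jaw":0},{"wx":0,"wy":0,"wz":0,"dx":0,"dy":0,"dz":0,"jaw":0},{"wx":0,"wy":0,"wz":0,"dx":0,"dy":0,"dz":0,"jaw":0},{"wx":0,"wy":0,"wz":0,"dx":0,"dy":0,"dz":0,"jaw":0}]'
```

```text
time_s: 10.8
ee_pos: [0.5043, 0.0717, 0.0326]
eef_rot: [-3.074, 0.638, 0.0]
ft_force: [-5.8, 2.8, 13.5]
width: 0.023
```

It is seated: upward contact force at the same height as the parked grip. Releasing.

```bash
python3 -m crank '[{"wx":0,"wy":0,"wz":0,"dx":0,"dy":0,"dz":0,"jaw":1},{"wx":0,"wy":0,"wz":0,"dx":0,"dy":0,"dz":0,"jaw":1},{"wx":0,"wy":0,"wz":0,"dx":0,"dy":0,"dz":0,"jaw":1},{"wx":0,"wy":0,"wz":0,"dx":0,"dy":0,"dz":0,"jaw":1},{"wx":0,"wy":0,"wz":0,"dx":0,"dy":0,"dz":0,"jaw":1},{"wx":0,"wy":0,"wz":0,"dx":0,"dy":0,"dz":0,"jaw":1},{"wx":0,"wy":0,"wz":0,"dx":0,"dy":0,"dz":0,"jaw":1}]'
python3 -m crank '[{"wx":0,"wy":0,"wz":0,"dx":0,"dy":0,"dz":-10,"jaw":1},{"wx":0,"wy":0,"wz":0,"dx":0,"dy":0,"dz":-20,"jaw":1},{"wx":0,"wy":0,"wz":0,"dx":0,"dy":0,"dz":-30,"jaw":1},{"wx":0,"wy":0,"wz":0,"dx":0,"dy":0,"dz":-35,"jaw":1},{"wx":0,"wy":0,"wz":0,"dx":0,"dy":0,"dz":-35,"jaw":1},{"wx":0,"wy":0,"wz":0,"dx":0,"dy":0,"dz":-20,"jaw":1},{"wx":0,"wy":0,"wz":0,"dx":0,"dy":0,"dz":0,"jaw":1},{"wx":0,"wy":0,"wz":0,"dx":0,"dy":0,"dz":0,"jaw":1}]'
python3 - <<'E'
from h import *
b=camera('side');c=camera('wrist');pins(c,['lever_grip','lever_eye','rig_pin'])
save({'pixels':np.hstack([cv2.resize(b['pixels'][150:250,260:430],(480,367)),c['pixels'][:367,180:460]])},'i.png')
E
```

```text
time_s: 11.38
ee_pos: [0.5041, 0.0717, 0.0313]
eef_rot: [3.076, -0.638, 0.0]
ft_force: [-0.4, -0.1, -0.4]
width: 0.085
time_s: 12.05
ee_pos: [0.5046, 0.0719, 0.1824]
eef_rot: [-3.075, 0.638, -0.003]
ft_force: [-1.0, 0.4, -1.2]
width: 0.0855
lever_grip 0.65 [0.5034 0.0718 0.0491]
lever_grip 0.63 [ 0.2902 -0.2005  0.0139]
lever_eye 0.86 [0.5472 0.0533 0.0502]
rig_pin 0.62 [0.5486 0.0507 0.0765]
```

View pics/i.png

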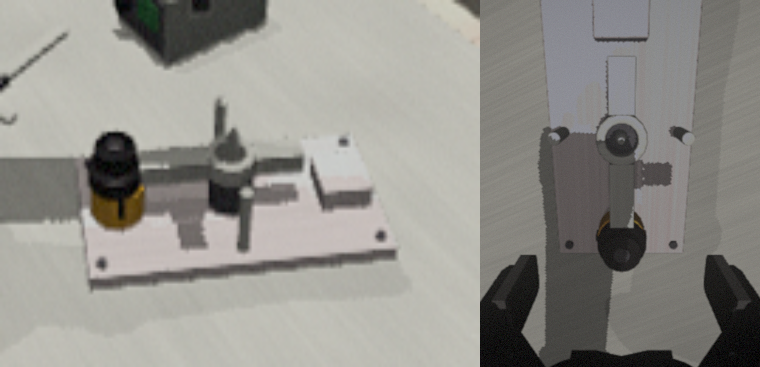

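The head sits on the brass socket, the lever lies flat with its eye on the collar around the pin, and the gripper is clear.

```bash
python3 -c "
from h import *
print(finish_job())"
```

```text
the job is handed in; nothing more can be done
None
```

The probe lever is turned end for end and back on its pin, with the head on the brass socket. I gripped it at its balance point, lifted it about 84 mm off the pin, and turned it about 176° to line up with the rig. I then lowered it while still gripping until it touched down, let go and backed straight up. The job was handed in at about 12 s of the 42 s allowed.

**Last checks:**
- **Alignment before lowering:** the eye and the pin agreed within about 1 mm.
- **Seating:** an upward contact force of about 13 N appeared with the tool at 32.6 mm, the same height as when I gripped the parked lever.
- **After release:** the pictures show the lever flat and in line, with the head on the socket. The network put the eye within about 3 mm of the pin horizontally and about 26 mm below its top (27 mm is fully down).
- **Clearance:** the gripper was about 150 mm clear, and the force reading was close to zero.

**Failures and disagreements:** my first move calls were refused because the rows left out some keys, and the arm did not move. The position estimates differed by up to about 4 mm between cameras, which is within the stated accuracy.

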